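# Light the painted panel

### The job

The painted panel needs light for inspection, but a yellow glue bottle is standing on it. Keep the bottle upright and set it down, without dropping it, so that it stands inside the blue tray beside the jar; swing the red bench lamp on its stiff two-link arm so that the reflector hangs centred over the middle of the panel, and let go so that it stays there. Do not shift or knock over the drill, the green can, the paint tin or the jar.

Things in the scene. Friction and masses are not known exactly. Their poses are not given: they have to be found in the camera images.
- elbow (a point): Elbow of the red bench lamp: on the vertical elbow axis, at the outer end of the upper link, 240 mm above the bench. Its x axis points along the upper link to the lamp's steel post, whose axis (the shoulder) is 290 mm away, fixed on a dark disc foot at the far side. The upper link is 22 mm wide, 233 to 247 mm above the bench. The shoulder turns about the post, stiffly.
- lamp_lower (a joint): Elbow of the lamp: turn of the lower red link (270 mm from elbow axis to reflector axis, height 247 to 259 mm) relative to the upper link about a vertical axis. At -2.37 the lower link continues the upper one in line; the value grows counter-clockwise from above; near 0 the arm is folded (0.77 rad between the links). Range -2.37 to 0.38. Stiff.
- grip_point (a point): Upright black round grip, 26 mm in diameter, with an orange band, on top of the lamp's outer end, standing on the reflector axis; it swivels freely about that axis. It reaches from 261 to 319 mm above the bench. This point is on its axis, 297 mm above the bench; pinch it from above. The lamp cannot be raised or lowered.
- shade (a point): Centre of the lower rim of the aluminium reflector, 123 mm above the bench, on the reflector axis (straight below the grip). The reflector is 90 mm across at the rim, narrowing to 44 mm at 191 mm height, its top at 223 mm.
- panel: White painted panel with a blue round motif in its middle, 120 (x) x 160 (y) x 18 mm, fixed flat on the bench. Origin: centre of the underside.
- tray: Blue open tray, 130 (x) x 190 (y) mm outside, 40 mm high, walls and floor 5 mm thick, fixed to the bench. Origin: centre of the underside. The jar stands in its +y half; the -y half is free.
- bottle: Yellow glue bottle with white band and red cap, standing on the panel: round body 54 mm in diameter up to 132 mm, cap 34 mm in diameter, 155 mm high in all, about 0.3 kg. Origin: centre of the underside; z along its axis.
- jar: Amber jar with black lid standing in the tray, 62 mm in diameter, 78 mm high. Origin: centre of the underside. Leave alone.
- can: Stands loose on the bench; green spray can with white cap, 66 mm in diameter, 190 mm high. Origin: centre of the underside. Leave alone.
- pot: Stands loose on the bench; steel paint tin with blue band and white lid, 73 mm in diameter, 168 mm high. Origin: centre of the underside. Leave alone.
- drill: Stands loose on the bench; cordless drill on its battery (100 x 70 x 40 mm); red motor housing 62 mm in diameter along its x axis at 160 mm height, from x = +60 mm (rear) to the chuck's nose at x = -88 mm; 191 mm high. Origin: centre of the underside of the battery. Leave alone.

How it is judged (in metres and radians):
At the end, for the whole second after the job is handed in: The reflector's axis is within 30 mm (seen from above) of the panel's centre and the lamp is still; the bottle stands upright (within 0.1 rad) at rest on the tray's floor, inside its walls; drill, can, tin and jar stand within 25 mm of where they began (horizontal distance between shade and panel below 0.03 m and linear speed of bottle below 0.02 m/s and angle between bottle's own z axis and vertical below 0.1 rad and x of bottle in the frame of tray between -0.045 and 0.045 m and y of bottle in the frame of tray between -0.075 and 0.075 m and z of bottle in the frame of tray below 0.012 m and velocity of joint lamp_lower between -0.05 and 0.05 rad/s and not (distance of can from where it was at the start of the episode above 0.025 m or angle between can's own z axis and vertical above 0.35 rad) and not (distance of drill from where it was at the start of the episode above 0.025 m or angle between drill's own z axis and vertical above 0.35 rad) and not (distance of pot from where it was at the start of the episode above 0.025 m or angle between pot's own z axis and vertical above 0.35 rad) and not (distance of jar from where it was at the start of the episode above 0.025 m or angle between jar's own z axis and vertical above 0.35 rad)); the robot touches nothing.
It fails at once if the drill, can, paint tin or jar is shifted by more than 25 mm or tipped ((distance of can from where it was at the start of the episode above 0.025 m or angle between can's own z axis and vertical above 0.35 rad) or (distance of drill from where it was at the start of the episode above 0.025 m or angle between drill's own z axis and vertical above 0.35 rad) or (distance of pot from where it was at the start of the episode above 0.025 m or angle between pot's own z axis and vertical above 0.35 rad) or (distance of jar from where it was at the start of the episode above 0.025 m or angle between jar's own z axis and vertical above 0.35 rad)).
It fails at once if the bottle is tipped by more than about 35 degrees (angle between bottle's own z axis and vertical above 0.6 rad).
It fails at once if the bottle is dropped (falls freely by more than about 10 mm) (linear speed of bottle above 0.45 m/s and contact force between bottle and the fingers below 0.1 N).
It also fails if it takes over 54 s, if anything falls off the work surface, if the arm or the gripper's body presses on something with over 40 N, if the wrist force passes 120 N, or if a joint passes its speed limit or range.

### The arm

A 6-joint arm with a two-finger parallel gripper is mounted at the origin on the work surface. World frame = base frame: x ahead of the robot, y to its left, z up, the work surface at z = 0. Lengths are in mm, angles in degrees, forces in N, time in s.
With the tool pointing down it reaches from about 350 to 850 mm from the base axis. Payload 8.1 kg.
Tool frame: the origin (TCP) lies midway between the tips of the shut fingers; the grasp point (between the pads) lies 19 mm behind it; x points along the fingers, y is the direction in which the jaws open and shut, and the axes are right-handed (so a half turn about x gives the same grasp; the last joint's range is limited). The gripper opens to 85 mm and grips with 20 to 120 N. Pads are 22 mm wide; open, the fingers measure 114 mm over their backs; the gripper's body (76 mm by 85 mm) begins 54 mm behind the grasp point. The pads swing forward as they close: fully open they stand 13 mm farther back than shut.
Start: joints at [-76.284, 7.471, 85.268, -0, 87.261, -4.893], TCP at [191.492, -568.626, 205.292] pointing down, gripper open.
Joint ranges: [-169.43, 169.43], [-51.17, 129.36], [1.28, 143.12], [-76.62, 256.62], [0, 156.53], [-152.29, 152.29]. Speed limits (degrees/s): [136.94, 136.94, 159.86, 180, 180, 180].

### API

Orientations are given as [roll, pitch, yaw] about the fixed x, y, z axes, in that order (R = Rz(yaw) Ry(pitch) Rx(roll)).
In Python, from bench import r gives the robot as it stands.
- The arm moves only by the tool move_arm, never from a script. Its argument "deltas" is a list of rows, each a list of 2 entries, a list of its own where there are three numbers: the shift along the tool's x, y, z in mm, then the turn about the tool's x in degrees. A call has 1 to 12 rows; each row is the pose to reach, as a shift and turn from the pose measured when the call began, along the tool's axes at that moment; what a row does not reach only later rows make up. A row lasts 1/8 s, in which the tool goes at most 62.5 mm and 10.7 degrees, less where a joint would pass 70% of its speed; a pose out of reach is approached as far as the arm can. A call with a gripper value outside its range is refused whole. "jaw" is the opening, from -1 (shut) to 1 (fully open), set as the call begins (left out, the last holds). The fingers move at their own pace and stop on an object; "squeeze" is the grip in N (left out, the last holds). Time passes only in rows, so rows that repeat a pose let the fingers close. It gives the time, the measured TCP pose, the force and the opening at its end, in the units of the state.
- r.sense(): the state, without advancing time (a new reading comes with each control period).
- r.snapshot(name): name is "side" or "top"; returns (picture, depth): 420x560x3 uint8, red, green, blue; 420x560 float32, mm along the optical axis (not along the pixel's ray), 0 where there is no reading.
- r.get_calibration(name): a dict with "fovy" (degrees; the focal length in pixels is half the picture's height over the tangent of half this angle, whatever the lens; pixels are square), "cx", "cy" (the principal point, pixels), "k1" (the pictures are not rectified: a ray, as slopes to the right and down, at radius r is drawn at 1 + k1 r^2 times it, then the intrinsics apply), "position" and "attitude" of the camera in the world. Camera axes: x right, y down, z forward; pixel columns grow to the right and rows downward; lengths in mm; the calibration is good to about 2 mm. A picture is of the moment at which its call begins. get_calibration takes no time and is no camera call.
- r.hand_in(): hands the job in, once; it reports no verdict.
The state is a dict: "time": time; "joint_pos": joint angles; "qd": joint speeds; "joint_efforts": joint torques, N m; "tool_pos": TCP position; "tcp_rot": TCP orientation; "ft_force": force on the tool from outside, world axes, zero at the start; "wrist_torque": the same for the moment, N m; "finger_gap": finger opening in mm.
Only numpy, scipy, OpenCV 4.12 (cv2) and the standard library are available. Lean on these libraries where they do the work, as an engineer would, in place of code of your own. Each camera call takes 0.05 s, during which the arm holds its last target. There are 200 camera calls.

## Working session

There is one attempt and no reset: what is moved stays moved. The work goes in short steps, Python scripts to look and compute and a tool call to move; the robot and the scene stay as the last step left them, time stands still between calls to the robot, and variables do not carry over. Pictures are saved under pics/ and viewed, about 8 in all and at most 12, crops included, and the job is handed in when it is done.

Besides the shell and the picture viewer there is one more tool, called after "Request:" as name(argument=value, ...), one argument or row to a line, values as JSON. move_arm: Moves the arm, as the interface text tells. Its arguments: {"type":"object","properties":{"deltas":{"type":"array","items":{"type":"array"}},"jaw":{"type":"number"},"squeeze":{"type":"number"}},"required":["deltas"]}

```bash
mkdir -p pics; cat > h.py <<'E'
import numpy as np, cv2
from scipy.spatial.transform import Rotation as R
from bench import r
def cal(n):
    c=r.get_calibration(n); f=210/np.tan(np.radians(c["fovy"]/2))
    K=np.array([[f,0,c["cx"]],[0,f,c["cy"]],[0,0,1]]); return c,K
def rot(c):
    a=np.array(c["attitude"],float)
    return a if a.shape==(3,3) else R.from_euler('xyz',a,degrees=True).as_matrix()
def cloud(n,d):
    c,K=cal(n); v,u=np.mgrid[0:420,0:560]
    p=np.stack([u,v],-1).reshape(-1,1,2).astype(np.float64)
    s=cv2.undistortPoints(p,K,np.array([c["k1"],0,0,0.])).reshape(420,560,2)
    P=np.dstack([s,np.ones((420,560))])*d[...,None]
    return P@rot(c).T+np.array(c["position"])
def shot(n,name):
    im,d=r.snapshot(n); cv2.imwrite(f"pics/{name}.png",im[...,::-1]); np.savez(f"pics/{name}.npz",im=im,d=d)
    return im,d,cloud(n,d)
E
python3 - <<'E'
from h import *
for n in("side","top"):
    print(r.get_calibration(n)); im,d,P=shot(n,n+"0")
a,b=cv2.imread("pics/side0.png"),cv2.imread("pics/top0.png")
print({k:np.round(v,2).tolist() for k,v in r.sense().items()})
E
```

```text
{'fovy': 55.12535800517352, 'cx': 281.77367334604946, 'cy': 204.28208920649254, 'k1': -0.024382837546718404, 'position': array([150.84658793, 739.99021227, 661.21236391]), 'attitude': array([-119.77892861,    1.43440649, -149.43662642])}
{'fovy': 46.02879006187729, 'cx': 274.21320665136045, 'cy': 208.46386216353915, 'k1': 0.02646797111375266, 'position': array([ 380.17336919,   40.70060513, 1410.92821656]), 'attitude': array([-170.50838262,   -0.29631333,  -89.80756698])}
{'time': 0.1, 'joint_pos': [-76.29, 7.51, 85.32, 0.0, 87.26, -4.89], 'qd': [0.01, -0.15, -0.11, -0.02, 0.01, -0.03], 'joint_efforts': [0.0, -57.09, -50.19, -0.0, 0.01, 0.0], 'tool_pos': [191.34, -568.1, 204.33], 'tcp_rot': [-95.2, 89.9, 103.41], 'ft_force': [-0.21, -0.92, 0.57], 'wrist_torque': [-0.04, -0.05, -0.02], 'finger_gap': 85.3}
```

View pics/top0.png

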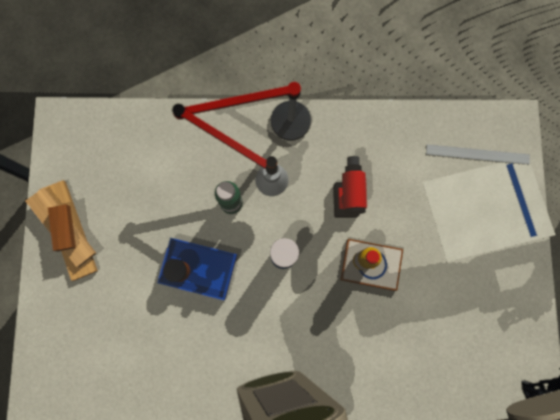

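View pics/side0.png

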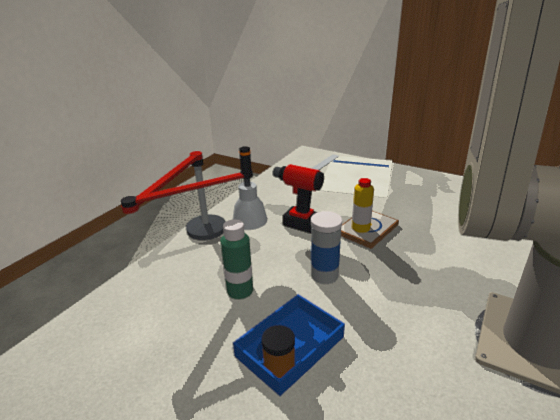

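The top view shows the panel and bottle near (371,260), tray (198,269) with the jar on its left (175,271), tin (285,252), can (229,195), drill (352,187). The lamp has its shoulder at (293,90), elbow (180,110) and grip (271,163). The side view agrees. Next I'll measure with depth and colour.

```bash
cat > m.py <<'E'
from h import *
def comp(m,P,name,roi=None):
    n,l,s,c=cv2.connectedComponentsWithStats(m.astype(np.uint8))
    for i in range(1,n):
        if s[i,4]>25:
            q=P[l==i]; print(name,s[i],"min",np.round(np.percentile(q,2,0)),"max",np.round(np.percentile(q,98,0)),"mean",np.round(q.mean(0)))
if __name__=="__main__":
    for n in("top","side"):
        z=np.load(f"pics/{n}0.npz"); im,d=z["im"],z["d"]; P=cloud(n,d); H,S,V=[x.astype(int) for x in cv2.split(cv2.cvtColor(im,cv2.COLOR_RGB2HSV))]
        print(n); Z=P[...,2]; ok=d>0
        comp((S>150)&((H<8)|(H>172))&(V>60)&ok,P,"red")
        comp((S>150)&(H>18)&(H<33)&(V>60)&ok,P,"yellow")
        comp((S>130)&(H>105)&(H<130)&(V>40)&ok,P,"blue")
        for nm,b in dict(tops_can=(180,200),tin=(160,178),cap=(148,165),grip=(305,325),shadeTop=(190,224),jar=(70,88),panel=(13,23),rim=(34,44)).items():
            comp(ok&(Z>b[0])&(Z<b[1])&(P[...,0]>150)&(abs(P[...,1])<600),P,nm)
E
python3 m.py
```

```text
top
red [ 181   82  120   85 1610] min [686. -20. 241.] max [886. 253. 262.] mean [810. 126. 249.]
red [338 170  28  39 909] min [ 591. -195.   48.] max [ 682. -142.  194.] mean [ 636. -165.  172.]
red [366 251  13  13 123] min [ 453. -224.  168.] max [ 480. -196.  179.] mean [ 466. -210.  173.]
yellow [359 247  22  21 156] min [ 444. -234.  132.] max [ 492. -186.  160.] mean [ 466. -202.  151.]
blue [509 165  26  70 248] min [ 548. -705.   -4.] max [ 741. -653.    8.] mean [ 641. -680.    2.]
blue [ 170  240   66   59 2014] min [369. 153.  -2.] max [512. 314.  41.] mean [441. 223.   8.]
blue [163 248   6  19  38] min [450. 328.  29.] max [495. 340.  45.] mean [473. 334.  38.]
tops_can [345 165  22  47 752] min [ 582. -193.  180.] max [ 694. -148.  194.] mean [ 635. -170.  187.]
tops_can [260 169  23  18 120] min [644.  15. 180.] max [684.  69. 197.] mean [659.  43. 186.]
tops_can [217 182  18  18 259] min [611. 137. 183.] max [652. 179. 193.] mean [631. 158. 189.]
tin [347 156  15  15 123] min [ 689. -188.  161.] max [ 726. -154.  178.] mean [ 711. -170.  172.]
tin [258 164  29  28 
[... 7091 characters left out ...]
[436. 334.  23.] mean [417. 323.  19.]
rim [  0 107  79  25 163] min [2310. -595.   34.] max [2337. -172.   44.] mean [2323. -372.   39.]
rim [282 206  36  19 197] min [ 595. -197.   34.] max [ 685. -131.   43.] mean [ 639. -148.   39.]
rim [352 222  19   7  55] min [ 439. -212.   35.] max [ 485. -181.   44.] mean [ 459. -188.   39.]
rim [311 264  28  10  87] min [441.  10.  34.] max [500.  48.  44.] mean [463.  37.  39.]
rim [225 278  27  11  90] min [598. 154.  34.] max [645. 196.  44.] mean [614. 183.  39.]
rim [ 232  294  113   90 1079] min [360. 150.  34.] max [521. 355.  42.] mean [437. 262.  39.]
rim [263 356  31  13 109] min [404. 299.  34.] max [454. 334.  44.] mean [421. 324.  39.]
```

```bash
cat > fit.py <<'E'
from h import *
S=r.sense(); M=R.from_euler('xyz',S["tcp_rot"],degrees=True).as_matrix(); print("tool axes in world (cols)\n",M.round(3))
def rect(n,zr,x,y):
    d=np.load(f"pics/{n}0.npz")["d"]; P=cloud(n,d); q=P[(P[...,2]>zr[0])&(P[...,2]<zr[1])&(P[...,0]>x[0])&(P[...,0]<x[1])&(P[...,1]>y[0])&(P[...,1]<y[1])]
    return cv2.minAreaRect(q[:,:2].astype(np.float32))
for n in("top","side"):
    print(n,"tray",rect(n,(33,44),(340,540),(130,365)),"panel",rect(n,(13,22),(380,530),(-330,-150)))
    d=np.load(f"pics/{n}0.npz"); P=cloud(n,d["d"]); Z=P[...,2]
    for nm,c,z in(("cap",(465,-207),(167,180)),("lid",(475,13),(163,173)),("jar",(433,302),(78,88)),("can",(630,160),(185,196)),("grip",(670,46),(312,325)),("post",(877,-6),(235,275)),("elbow",(835,272),(225,280))):
        m=(np.hypot(P[...,0]-c[0],P[...,1]-c[1])<50)&(Z>z[0])&(Z<z[1]); q=P[m]
        if len(q): print(nm,len(q),q.min(0).round(),q.max(0).round(),np.array(cv2.minEnclosingCircle(q[:,:2].astype(np.float32))[0]).round(1))
E
python3 fit.py
```

```text
tool axes in world (cols)
 [[-0.     0.319 -0.948]
 [ 0.002 -0.948 -0.319]
 [-1.    -0.002 -0.   ]]
top tray ((442.5592956542969, 247.79917907714844), (191.6629180908203, 130.04209899902344), 75.97694396972656) panel ((456.3981018066406, -240.51219177246094), (160.16981506347656, 120.00904846191406), 79.35751342773438)
cap 150 [ 450. -228.  167.] [ 483. -195.  179.] [ 466.7 -211.3]
lid 624 [442. -25. 163.] [513.  45. 173.] [476.9   9.3]
jar 384 [406. 269.  78.] [465. 331.  88.] [435.5 299.9]
can 242 [609. 137. 185.] [652. 180. 195.] [631.3 158.6]
grip 98 [660.  30. 313.] [685.  55. 323.] [672.5  42.3]
post 312 [857. -28. 235.] [896.  42. 252.] [872.7   5.7]
elbow 335 [792. 223. 230.] [836. 287. 264.] [821.7 254.8]
side tray ((440.57257080078125, 250.67108154296875), (192.2432861328125, 132.12852478027344), 75.93115234375) panel ((454.4039001464844, -235.33132934570312), (165.6398162841797, 121.06770324707031), 79.62849426269531)
cap 74 [ 449. -222.  167.] [ 482. -190.  174.] [ 465.6 -206.1]
lid 442 [439. -22. 163.] [511.  50. 170.] [476.3  14.4]
jar 728 [403. 273.  78.] [465. 336.  87.] [434. 305.]
can 205 [607. 142. 185.] [652. 185. 192.] [630.1 163.2]
grip 65 [659.  35. 312.] [682.  59. 320.] [669.8  46. ]
post 143 [857. -26. 235.] [894.  43. 248.] [872.3   8. ]
elbow 366 [789. 223. 232.] [835. 291. 261.] [817.5 255. ]
```

Request:
move_arm(
  deltas=[
    [[0,-13,-19],0],
    [[0,-41,-60],0],
    [[0,-73,-109],0],
    [[0,-106,-158],0],
    [[0,-139,-206],0],
    [[0,-172,-255],0],
    [[0,-203,-300],0],
    [[0,-228,-338],0],
    [[0,-246,-364],0],
    [[0,-253,-375],0],
    [[0,-253,-375],0],
  ],
  jaw=1,
)

```text
time: 1.48
tool_pos: [466.0, -208.4, 204.5]
tcp_rot: [-75.9, 89.9, 122.8]
ft_force: [-0.8, 0.2, 0.7]
finger_gap: 85.2
```

```bash
python3 - <<'E'
from h import *
print(r.sense()["tool_pos"],r.sense()["time"])
for n in("top","side"): shot(n,n+"1")
a,b=cv2.imread("pics/top1.png"),cv2.imread("pics/side1.png")
cv2.imwrite("pics/c1.png",np.hstack([cv2.resize(a[170:320,280:450],None,fx=2.3,fy=2.3),cv2.resize(b[90:240,280:450],None,fx=2.3,fy=2.3)]))
E
```

```text
[ 465.98936958 -208.37973627  204.50141495] 1.475
```

View pics/c1.png

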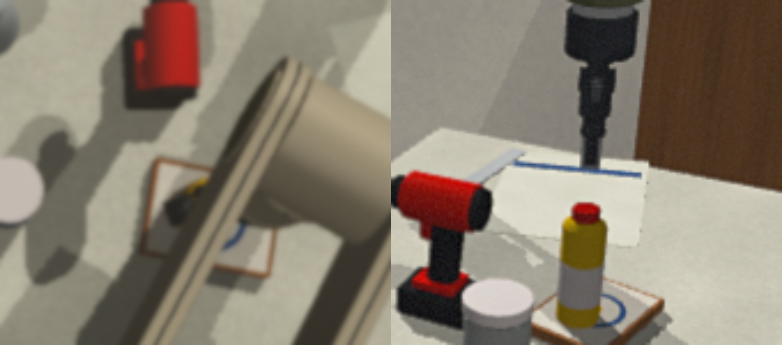

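The side view shows the open gripper above the bottle, with the near finger at about (367,163) and the cap at (365,182). I'll compare the finger with its projected position to check the camera bias.

```bash
python3 - <<'E'
from h import *
c,K=cal("side"); A=rot(c)
def pj(p):
    q=cv2.projectPoints(np.array([p],float),cv2.Rodrigues(A.T)[0],-A.T@c["position"],K,np.array([c["k1"],0,0,0.]))[0]; return q.ravel().round(1)
print([pj(p) for p in([466,-208.4,217.5],[466+16,-208.4-47,217.5],[466-16,-208.4+47,217.5],[466,-208.4,173],[466,-208.4,300])])
P=cloud("side",np.load("pics/side1.npz")["d"]); Z=P[...,2]
for lo in range(205,330,15):
    m=(Z>lo)&(Z<lo+15)&(np.hypot(P[...,0]-466,P[...,1]+208)<90); q=P[m]; v,u=np.nonzero(m)
    if len(q): print(lo,q.min(0).round(),q.max(0).round(),q.mean(0).round(1),u.mean().round(1),v.mean().round(1))
print(R.from_euler('xyz',r.sense()["tcp_rot"],degrees=True).as_matrix().round(3))
E
```

```text
[array([365.5, 164.8]), array([365.9, 157.4]), array([364.9, 172.7]), array([364.2, 179.8]), array([367.9, 135.2])]
235 [ 441. -166.  243.] [ 461. -158.  250.] [ 450.6 -162.4  246.2] 365.7 162.2
250 [ 440. -252.  251.] [ 484. -150.  265.] [ 454.7 -175.9  258.6] 366.4 155.6
265 [ 440. -253.  265.] [ 485. -151.  280.] [ 454.1 -174.4  271.4] 366.8 151.1
280 [ 431. -163.  281.] [ 457. -135.  295.] [ 444.  -144.2  289.5] 367.0 149.0
295 [ 431. -180.  296.] [ 470. -134.  310.] [ 445.5 -149.3  301.9] 367.6 143.4
310 [ 431. -195.  310.] [ 478. -135.  325.] [ 448.5 -156.1  318.8] 368.0 135.7
325 [ 433. -224.  325.] [ 487. -137.  340.] [ 452.6 -170.1  333.4] 368.8 128.0
[[-0.001  0.319 -0.948]
 [ 0.001 -0.948 -0.319]
 [-1.    -0.002  0.001]]
```

Request:
move_arm(
  deltas=[
    [[15,0,0],0],
    [[40,0,0],0],
    [[60,0,0],0],
    [[70,0,0],0],
    [[70,0,0],0],
  ],
)

```text
time: 2.2
tool_pos: [464.5, -209.4, 133.5]
tcp_rot: [-58.7, 89.8, 139.8]
ft_force: [-0.0, -0.5, 1.1]
finger_gap: 85.4
```

```bash
python3 - <<'E'
from h import *
im,d,P=shot("side","side2"); print(r.sense()["tool_pos"])
cv2.imwrite("pics/c2.png",cv2.resize(im[110:250,300:440,::-1],None,fx=4,fy=4,interpolation=cv2.INTER_NEAREST))
E
```

```text
[ 465.11178445 -209.60029748  134.51799602]
```

View pics/c2.png

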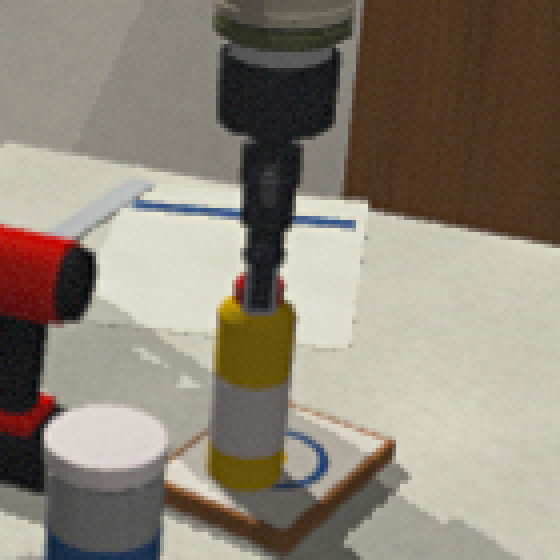

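The near finger tip sits at the cap's level, crop row 308 (image row 187), centred on the bottle to within 1 px. That is about 20 mm higher than nominal, so I'll descend a bit more and compare again.

Request:
move_arm(
  deltas=[
    [[10,0,0],0],
    [[20,0,0],0],
    [[28,0,0],0],
    [[30,0,0],0],
    [[30,0,0],0],
  ],
)

```text
time: 2.88
tool_pos: [465.0, -209.5, 104.4]
tcp_rot: [-65.3, 89.9, 133.3]
ft_force: [-0.4, 1.1, 0.1]
finger_gap: 85.6
```

```bash
python3 - <<'E'
from h import *
im,d,P=shot("side","side3"); s=r.sense();print(s["tool_pos"],s["ft_force"])
cv2.imwrite("pics/c3.png",cv2.resize(im[130:240,320:410,::-1],None,fx=5,fy=5,interpolation=cv2.INTER_NEAREST))
m=(abs(P[...,0]-452)<25)&(P[...,1]>-178)&(P[...,1]<-120)
for v in range(165,225,3):
    q=P[v,358:373]; k=d[v,358:373]>0; print(v,q[k][:,1].round().astype(int).tolist(),q[k][:,2].mean().round())
E
```

```text
[ 465.18709003 -209.59540522  104.68508608] [-1.02248897 -0.05572108  0.24395468]
165 [-652, -181, -180, -144, -143, -145, -144, -146, -148, -148, -146, -149, -151, -189, -189] 225.0
168 [-636, -176, -175, -137, -139, -143, -143, -143, -141, -145, -147, -146, -148, -184, -189] 219.0
171 [-599, -173, -169, -137, -139, -143, -141, -144, -144, -144, -143, -147, -148, -179, -182] 212.0
174 [-580, -168, -165, -137, -141, -143, -140, -142, -141, -144, -144, -142, -146, -180, -606] 191.0
177 [-556, -557, -136, -136, -140, -137, -138, -140, -140, -139, -146, -142, -173, -180, -573] 171.0
180 [-205, -202, -136, -136, -206, -208, -208, -208, -211, -213, -143, -146, -213, -557, -557] 159.0
183 [-200, -140, -134, -139, -141, -139, -142, -144, -141, -145, -141, -145, -209, -532, -532] 168.0
186 [-193, -197, -139, -136, -136, -136, -138, -138, -141, -144, -142, -145, -213, -217, -219] 180.0
189 [-186, -186, -160, -160, -154, -156, -161, -158, -156, -162, -164, -199, -202, -204, -209] 165.0
192 [-183, -186, -160, -154, -153, -156, -155, -155, -157, -165, -189, -192, -198, -199, -205] 156.0
195 [-18
[... 295 characters left out ...]
204 [-184, -181, -182, -183, -186, -182, -188, -187, -187, -191, -193, -195, -197, -202, -210] 111.0
207 [-185, -181, -181, -183, -186, -183, -189, -184, -190, -187, -192, -192, -200, -203, -375] 95.0
210 [-184, -185, -183, -183, -183, -186, -187, -186, -187, -190, -194, -197, -200, -205, -353] 86.0
213 [-182, -182, -182, -183, -183, -185, -186, -189, -192, -193, -195, -194, -204, -211, -307] 78.0
216 [-183, -180, -183, -185, -182, -188, -185, -192, -190, -191, -195, -198, -206, -215, -291] 69.0
219 [-181, -180, -179, -185, -187, -187, -187, -190, -192, -196, -194, -201, -208, -269, -270] 57.0
222 [-181, -182, -181, -181, -184, -187, -185, -188, -192, -195, -199, -205, -209, -252, -250] 49.0
```

View pics/c3.png

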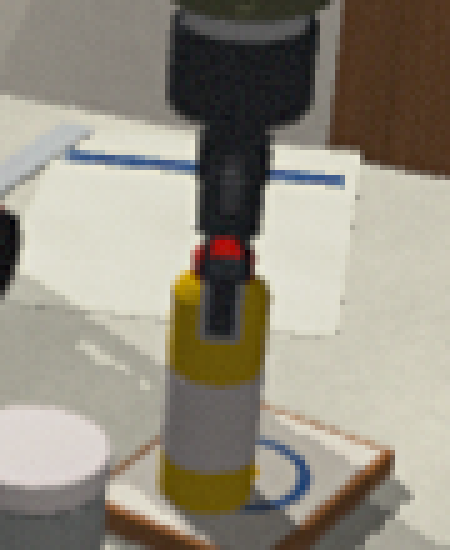

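The pads now straddle the bottle's upper body, with the lower edge at z≈138 and the shoulder at 150; the force is about 0. I'll go 4 mm lower and close.

Request:
move_arm(
  deltas=[
    [[2,0,0],0],
    [[4,0,0],0],
    [[4,0,0],0],
  ],
)

```text
time: 3.3
tool_pos: [465.0, -209.5, 100.5]
tcp_rot: [-65.7, 89.9, 132.9]
ft_force: [-0.2, 0.5, 0.9]
finger_gap: 85.1
```

Request:
move_arm(
  deltas=[
    [[0,0,0],0],
    [[0,0,0],0],
    [[0,0,0],0],
    [[0,0,0],0],
    [[0,0,0],0],
    [[0,0,0],0],
  ],
  jaw=-1,
  squeeze=45,
)

```text
time: 4.05
tool_pos: [465.4, -209.8, 100.9]
tcp_rot: [-76.0, 89.9, 122.6]
ft_force: [-0.8, -1.2, 4.5]
finger_gap: 52.0
```

Request:
move_arm(
  deltas=[
    [[-4,0,0],0],
    [[-10,0,0],0],
    [[-20,0,0],0],
    [[-30,0,0],0],
    [[-30,0,0],0],
  ],
)

```text
time: 4.68
tool_pos: [466.3, -210.3, 132.4]
tcp_rot: [156.5, 89.9, -4.9]
ft_force: [0.2, -0.3, -1.8]
finger_gap: 52.2
```

```bash
python3 - <<'E'
from h import *
im,d,P=shot("side","side4"); s=r.sense();print(s["tool_pos"],s["ft_force"],s["finger_gap"])
H,S,V=cv2.split(cv2.cvtColor(im,cv2.COLOR_RGB2HSV))
m=(S>150)&(H>18)&(H<33)&(V>60); m[:,:330]=0;m[:,420:]=0; q=P[m]; print(np.percentile(q,[2,50,98],axis=0).round())
cv2.imwrite("pics/c4.png",cv2.resize(im[130:240,320:410,::-1],None,fx=5,fy=5,interpolation=cv2.INTER_NEAREST))
print(R.from_euler('xyz',s["tcp_rot"],degrees=True).as_matrix().round(3))
E
```

```text
[ 465.88241619 -210.07796952  131.66044033] [-0.73813552  0.9846837  -2.4946702 ] 52.18505633168813
[[ 440. -240.   18.]
 [ 457. -188.  144.]
 [ 485. -181.  189.]]
[[ 0.001  0.318 -0.948]
 [ 0.    -0.948 -0.318]
 [-1.    -0.    -0.001]]
```

View pics/c4.png

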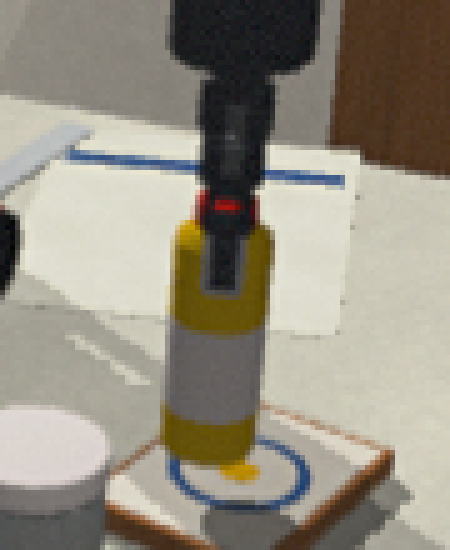

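The bottle is held upright, clear of the panel (gap 52, weight −2.5 N). Next I lift it above the tin and carry it to the tray.

Request:
move_arm(
  deltas=[
    [[-20,0,0],0],
    [[-60,0,0],0],
    [[-105,0,0],0],
    [[-140,-16,-4],0],
    [[-160,-49,-12],0],
    [[-160,-98,-24],0],
    [[-160,-151,-37],0],
    [[-160,-204,-50],0],
    [[-160,-257,-63],0],
    [[-160,-310,-76],0],
    [[-160,-359,-88],0],
    [[-160,-392,-96],0],
  ],
)

```text
time: 6.22
tool_pos: [431.3, 194.2, 291.4]
tcp_rot: [-101.0, 90.0, 97.7]
ft_force: [0.6, -0.7, -2.8]
finger_gap: 52.3
```

```bash
cat > s.py <<'E'
from h import *
import sys
s=r.sense(); M=R.from_euler('xyz',s["tcp_rot"],degrees=True).as_matrix()
print(s["time"],s["tool_pos"].round(1),s["ft_force"].round(1),s["finger_gap"].round(1)); print(s["joint_pos"].round(1) if hasattr(s["joint_pos"],"round") else s["joint_pos"]); print(M.round(3))
if len(sys.argv)>3: print("tool delta",(M.T@(np.array(sys.argv[1:4],float)-s["tool_pos"])).round(1))
E
python3 s.py 431.5 208.5 291.7
```

```text
Traceback (most recent call last):
  File "s.py", line 4, in <module>
    print(s["time"],s["tool_pos"].round(1),s["ft_force"].round(1),s["finger_gap"].round(1)); print(s["joint_pos"].round(1) if hasattr(s["joint_pos"],"round") else s["joint_pos"]); print(M.round(3))
                                                                  ^^^^^^^^^^^^^^^^^^^^^
AttributeError: 'float' object has no attribute 'round'
```

Request:
move_arm(
  deltas=[
    [[10,-10,-3],0],
    [[40,-13,-5],0],
    [[90,-13,-5],0],
    [[135,-13,-5],0],
    [[165,-13,-5],0],
    [[182,-13,-5],0],
    [[190,-13,-5],0],
    [[190,-13,-5],0],
  ],
)

```text
time: 7.22
tool_pos: [432.3, 208.1, 101.7]
tcp_rot: [-139.9, 90.0, 58.7]
ft_force: [0.0, -0.0, -1.6]
finger_gap: 52.1
```

```bash
sed -i 's/,s\["finger_gap"\].round(1)/,s["finger_gap"]/' s.py; python3 s.py 431.5 208.5 87.7; python3 - <<'E'
from h import *
im,d,P=shot("side","side5")
cv2.imwrite("pics/c5.png",cv2.resize(im[200:420,200:380,::-1],None,fx=2.7,fy=2.7,interpolation=cv2.INTER_NEAREST))
H,S,V=cv2.split(cv2.cvtColor(im,cv2.COLOR_RGB2HSV))
m=(S>150)&(H>18)&(H<33)&(V>60); m[:200]=0; q=P[m]; print(np.percentile(q,[2,50,98],axis=0).round())
E
```

```text
7.225 [432.3 208.1 101.7] [ 0.  -0.  -1.6] 52.051090530883954
[ 19.6  -7.2 111.    0.   76.2  90.9]
[[ 0.     0.319 -0.948]
 [ 0.001 -0.948 -0.319]
 [-1.    -0.    -0.001]]
tool delta [14.  -0.6  0.6]
[[ 406. -239.   18.]
 [ 416.  227.  116.]
 [ 454.  267.  182.]]
```

View pics/c5.png

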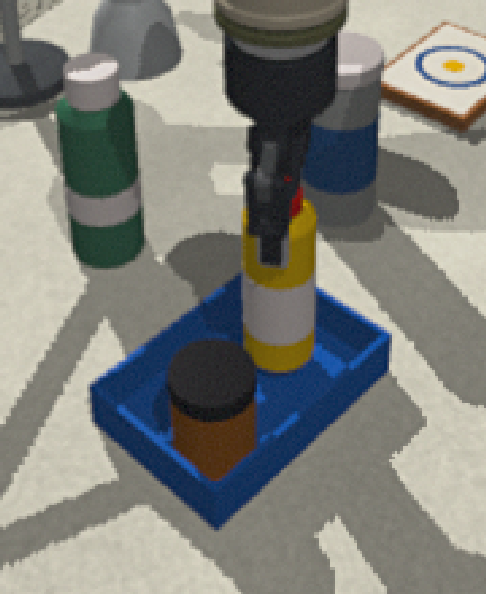

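The bottle hangs upright over the free half of the tray, with its base near crop (280,360) and clear of the jar and walls. Now a slow lowering.

Request:
move_arm(
  deltas=[
    [[3,0,0],0],
    [[6,0,0],0],
    [[9,0,0],0],
    [[11,0,0],0],
    [[12,0,0],0],
    [[12,0,0],0],
  ],
)

```text
time: 8.02
tool_pos: [432.6, 208.3, 90.3]
tcp_rot: [-160.9, 89.9, 37.7]
ft_force: [-0.2, -0.6, -2.3]
finger_gap: 51.9
```

Request:
move_arm(
  deltas=[
    [[1,0,0],0],
    [[2,0,0],0],
    [[2,0,0],0],
  ],
)

```text
time: 8.4
tool_pos: [432.5, 208.3, 88.2]
tcp_rot: [-157.8, 89.9, 40.9]
ft_force: [-0.4, 0.3, -2.1]
finger_gap: 51.8
```

Request:
move_arm(
  deltas=[
    [[1,0,0],0],
    [[2,0,0],0],
    [[2,0,0],0],
  ],
)

```text
time: 8.78
tool_pos: [433.7, 208.7, 87.9]
tcp_rot: [-173.7, 89.8, 25.0]
ft_force: [-2.2, -1.4, 9.1]
finger_gap: 52.3
```

Contact with the floor: the force rose to +9 N. I'll release and then retract straight up.

Request:
move_arm(
  deltas=[
    [[0,0,0],0],
    [[0,0,0],0],
    [[0,0,0],0],
    [[0,0,0],0],
  ],
  jaw=1,
)

```text
time: 9.28
tool_pos: [433.6, 208.6, 87.7]
tcp_rot: [-172.9, 89.8, 25.8]
ft_force: [-0.1, 0.2, 0.0]
finger_gap: 85.6
```

Request:
move_arm(
  deltas=[
    [[-5,0,0],0],
    [[-20,0,0],0],
    [[-60,0,0],0],
    [[-110,0,0],0],
    [[-165,0,0],0],
    [[-215,0,0],0],
    [[-250,0,0],0],
    [[-260,0,0],0],
    [[-260,0,0],0],
  ],
)

```text
time: 10.4
tool_pos: [432.9, 208.3, 348.2]
tcp_rot: [-174.3, 89.7, 24.3]
ft_force: [-0.2, -0.7, -0.6]
finger_gap: 85.2
```

```bash
python3 s.py 671 44 347; python3 - <<'E'
from h import *
for n in("side","top"):
    im,d,P=shot(n,n+"6")
    H,S,V=cv2.split(cv2.cvtColor(im,cv2.COLOR_RGB2HSV)); Z=P[...,2]
    m=(S>150)&((H<8)|(H>172))&(V>60)&(np.hypot(P[...,0]-432,P[...,1]-208)<60)&(d>0); q=P[m]
    if len(q): print(n,"cap",len(q),q.min(0).round(),q.max(0).round(),np.median(q,0).round())
    m=(S>150)&(H>18)&(H<33)&(V>60)&(np.hypot(P[...,0]-432,P[...,1]-208)<60); q=P[m]
    if len(q): print(n,"yellow",np.percentile(q,[2,50,98],axis=0).round())
    q=P[(np.hypot(P[...,0]-671,P[...,1]-44)<30)&(Z>312)&(Z<324)]; 
    if len(q): print("grip",cv2.minEnclosingCircle(q[:,:2].astype(np.float32)))
E
```

```text
10.4 [432.9 208.3 348.2] [-0.2 -0.7 -0.6] 85.21385425962089
[ 19.6 -12.2  89.6   0.  102.3  90.9]
[[ 0.004  0.32  -0.948]
 [ 0.002 -0.948 -0.32 ]
 [-1.    -0.    -0.005]]
tool delta [   1.9  231.7 -173.1]
side cap 213 [418. 193. 148.] [449. 261. 391.] [432. 215. 159.]
side yellow [[409. 203.  10.]
 [422. 229. 118.]
 [452. 237. 145.]]
grip ((670.569091796875, 47.048133850097656), 14.828411102294922)
top cap 14 [432. 162. 156.] [447. 198. 447.] [438. 194. 160.]
top yellow [[418. 156. 115.]
 [435. 185. 140.]
 [451. 192. 431.]]
grip ((672.0663452148438, 42.74103546142578), 13.361867904663086)
```

The bottle stands in the tray: cap top z≈160 at about (434,207), base z≈10. Next is the lamp grip at (671,45).

Request:
move_arm(
  deltas=[
    [[0,15,-11],0],
    [[0,55,-41],0],
    [[0,100,-75],0],
    [[0,145,-108],0],
    [[0,187,-140],0],
    [[0,217,-162],0],
    [[0,231,-173],0],
    [[0,231,-173],0],
  ],
)

```text
time: 11.5
tool_pos: [670.4, 42.4, 343.2]
tcp_rot: [-26.7, 89.8, 171.8]
ft_force: [-0.2, 0.3, -0.3]
finger_gap: 85.3
```

```bash
python3 s.py 671 45 270; python3 - <<'E'
from h import *
a,d,P=shot("side","side7"); b,_,_=shot("top","top7")
cv2.imwrite("pics/c7.png",np.hstack([cv2.resize(a[90:210,180:310,::-1],None,fx=3,fy=3),cv2.resize(b[90:210,200:330,::-1],None,fx=3,fy=3)]))
E
```

```text
11.5 [670.4  42.4 343.2] [-0.2  0.3 -0.3] 85.2929137435548
[ -0.8  18.7  58.2   0.  103.4  70.7]
[[-0.003  0.318 -0.948]
 [ 0.    -0.948 -0.318]
 [-1.    -0.001  0.003]]
tool delta [73.2 -2.2 -1.6]
```

View pics/c7.png

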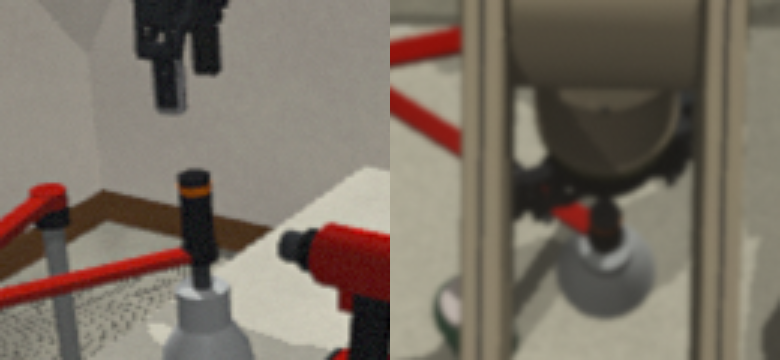

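The side view shows both open fingers above the grip and straddling it. I'll descend with small tool corrections.

Request:
move_arm(
  deltas=[
    [[10,-1,-1],0],
    [[30,-2,-2],0],
    [[50,-2,-2],0],
    [[66,-2,-2],0],
    [[73,-2,-2],0],
    [[73,-2,-2],0],
  ],
)

```text
time: 12.35
tool_pos: [670.5, 46.9, 271.5]
tcp_rot: [-43.4, 89.9, 155.3]
ft_force: [0.1, -0.2, -0.2]
finger_gap: 85.3
```

```bash
python3 s.py 671 45 270; python3 - <<'E'
from h import *
a,d,P=shot("side","side8")
cv2.imwrite("pics/c8.png",cv2.resize(a[110:200,195:295,::-1],None,fx=5,fy=5))
E
```

```text
12.35 [670.5  46.9 271.5] [ 0.1 -0.2 -0.2] 85.29383692758044
[-0.4 18.  66.3  0.  95.8 71. ]
[[-0.002  0.319 -0.948]
 [ 0.001 -0.948 -0.319]
 [-1.    -0.001  0.001]]
tool delta [1.5 1.9 0.1]
```

View pics/c8.png

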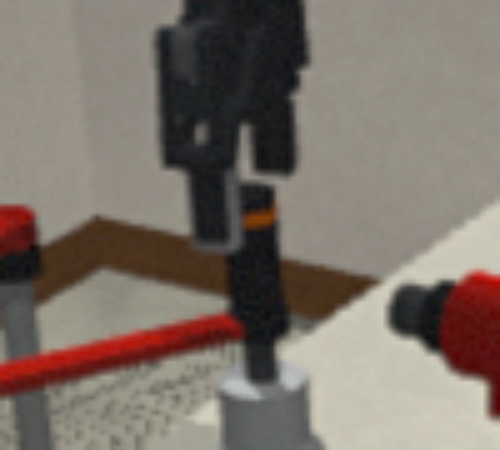

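The pads only reach the top ~10 mm of the grip (near tip at row 248, far tip at 172, grip top at 186). I'll go 10 mm lower and then pinch.

Request:
move_arm(
  deltas=[
    [[5,1,0],0],
    [[10,1,0],0],
    [[10,1,0],0],
  ],
)

```text
time: 12.78
tool_pos: [670.9, 45.8, 261.7]
tcp_rot: [-46.0, 89.9, 152.7]
ft_force: [0.0, -0.3, -0.4]
finger_gap: 85.2
```

Request:
move_arm(
  deltas=[
    [[0,0,0],0],
    [[0,0,0],0],
    [[0,0,0],0],
    [[0,0,0],0],
    [[0,0,0],0],
    [[0,0,0],0],
    [[0,0,0],0],
  ],
  jaw=-1,
  squeeze=80,
)

```text
time: 13.65
tool_pos: [671.0, 45.7, 262.1]
tcp_rot: [-51.2, 89.9, 147.4]
ft_force: [-1.1, -1.7, 3.3]
finger_gap: 23.7
```

```bash
python3 s.py 535 -77 262; python3 - <<'E'
from h import *
a,d,P=shot("side","side9")
cv2.imwrite("pics/c9.png",cv2.resize(a[110:200,195:295,::-1],None,fx=5,fy=5))
E
```

```text
13.65 [671.   45.7 262.1] [-1.1 -1.7  3.3] 23.713195180430965
[-0.5 18.1 67.2  0.  94.8 70.9]
[[-0.001  0.319 -0.948]
 [ 0.001 -0.948 -0.319]
 [-1.    -0.001  0.001]]
tool delta [1.000e-01 7.280e+01 1.681e+02]
```

View pics/c9.png

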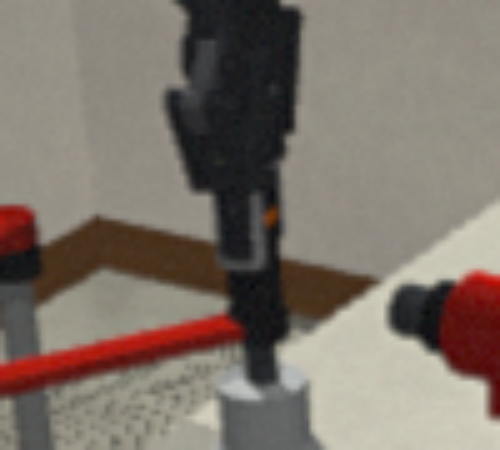

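The grip is pinched well (gap 23.7). A short test pull of 30 mm towards the corridor between the tin and the drill.

Request:
move_arm(
  deltas=[
    [[0,2,5],0],
    [[0,5,12],0],
    [[0,9,20],0],
    [[0,12,28],0],
  ],
)

```text
time: 14.2
tool_pos: [647.8, 24.9, 262.1]
tcp_rot: [-56.9, 89.9, 141.7]
ft_force: [2.1, 1.7, 2.0]
finger_gap: 24.1
```

Request:
move_arm(
  deltas=[
    [[0,8,18],0],
    [[0,18,42],0],
    [[0,30,68],0],
    [[0,42,95],0],
    [[0,52,120],0],
    [[0,60,137],0],
    [[0,61,139],0],
  ],
)

```text
time: 15.08
tool_pos: [534.5, -78.2, 262.1]
tcp_rot: [-33.1, 89.9, 165.4]
ft_force: [0.5, 0.5, 2.1]
finger_gap: 23.9
```

```bash
python3 s.py 455.5 -238 262; python3 - <<'E'
from h import *
for n in("side","top"):
    a,d,P=shot(n,n+"10"); Z=P[...,2]
    q=P[(np.hypot(P[...,0]-535,P[...,1]+77)<70)&(Z>123)&(Z<190)&(d>0)]
    if len(q)>5: print(n,"shade",len(q),np.percentile(q,[2,98],axis=0).round())
cv2.imwrite("pics/c10.png",np.hstack([cv2.resize(cv2.imread(f"pics/{n}10.png")[80:300,180:410],None,fx=1.7,fy=1.7) for n in("side","top")]))
E
```

```text
15.075 [534.5 -78.2 262.1] [0.5 0.5 2.1] 23.938204204111646
[-13.8  -2.7  89.8   0.   93.   57.7]
[[-0.002  0.317 -0.948]
 [ 0.    -0.948 -0.317]
 [-1.    -0.001  0.002]]
tool delta [1.000e-01 1.264e+02 1.257e+02]
side shade 664 [[494. -89. 128.]
 [567. -35. 189.]]
top shade 294 [[ 493. -118.  129.]
 [ 527.  -53.  188.]]
```

View pics/c10.png

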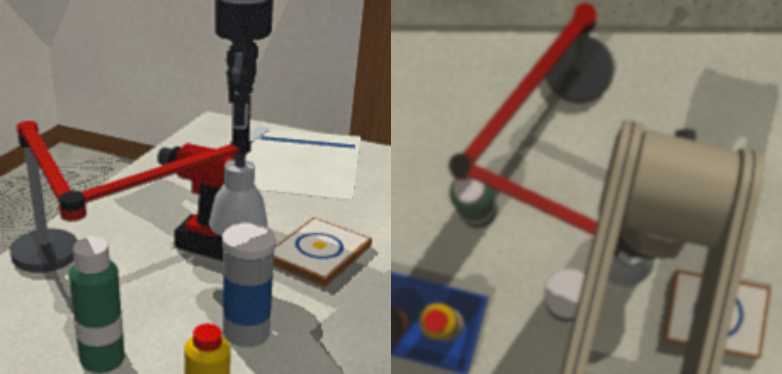

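The reflector has followed and sits in the gap between the tin and the drill; the bottle stands in the tray. On to the panel centre.

Request:
move_arm(
  deltas=[
    [[0,10,10],0],
    [[0,28,28],0],
    [[0,50,50],0],
    [[0,73,73],0],
    [[0,95,95],0],
    [[0,112,112],0],
    [[0,123,123],0],
    [[0,126,126],0],
    [[0,126,126],0],
  ],
)

```text
time: 16.3
tool_pos: [455.4, -237.6, 262.0]
tcp_rot: [-10.8, 89.8, -172.3]
ft_force: [-1.5, -2.6, 1.3]
finger_gap: 24.4
```

```bash
python3 s.py 455.5 -238 262
```

```text
16.3 [ 455.4 -237.6  262. ] [-1.5 -2.6  1.3] 24.44925499763664
[-33.2  -6.8  93.7  -0.1  93.2  38.3]
[[-0.003  0.318 -0.948]
 [-0.    -0.948 -0.318]
 [-1.    -0.001  0.003]]
tool delta [0.  0.4 0.1]
```

Release, rise straight up, then move back towards the robot and check the result.

Request:
move_arm(
  deltas=[
    [[0,0,0],0],
    [[0,0,0],0],
    [[0,0,0],0],
    [[0,0,0],0],
    [[0,0,0],0],
  ],
  jaw=1,
)

```text
time: 16.92
tool_pos: [455.5, -237.5, 262.0]
tcp_rot: [-11.6, 89.8, -173.1]
ft_force: [0.4, 0.3, -0.1]
finger_gap: 85.8
```

Request:
move_arm(
  deltas=[
    [[-5,0,0],0],
    [[-20,0,0],0],
    [[-50,0,0],0],
    [[-90,0,0],0],
    [[-130,0,0],0],
    [[-140,30,10],0],
    [[-140,80,30],0],
    [[-140,135,50],0],
    [[-140,190,70],0],
    [[-140,240,85],0],
    [[-140,260,90],0],
    [[-140,260,90],0],
  ],
)

```text
time: 18.42
tool_pos: [452.6, -514.0, 401.7]
tcp_rot: [-23.3, 89.8, 175.1]
ft_force: [-0.1, -0.3, 0.3]
finger_gap: 85.5
```

```bash
python3 s.py; cat > v.py <<'E'
from h import *
for n in("side","top"):
    a,d,P=shot(n,n+"11"); Z=P[...,2]
    H,S,V=cv2.split(cv2.cvtColor(a,cv2.COLOR_RGB2HSV))
    def c(nm,m):
        q=P[m&(d>0)]
        if len(q)>5: print(n,nm,len(q),np.array(cv2.minEnclosingCircle(q[:,:2].astype(np.float32))[0]).round(1),q[:,2].min().round(),q[:,2].max().round())
    near=lambda x,y,e:np.hypot(P[...,0]-x,P[...,1]-y)<e
    c("grip",near(455,-238,35)&(Z>312)&(Z<324)); c("panel",near(455,-238,130)&(Z>13)&(Z<22)); c("cap",near(432,208,35)&(Z>148)&(Z<168)&((H<8)|(H>172))&(S>150))
    c("lid",near(475,12,45)&(Z>163)&(Z<173)); c("jar",near(434,302,40)&(Z>78)&(Z<88)); c("can",near(630,161,45)&(Z>185)&(Z<196)); c("drill",near(635,-165,90)&(Z>150)&(Z<200))
cv2.imwrite("pics/c11.png",np.hstack([cv2.resize(cv2.imread(f"pics/{n}11.png")[80:380,140:430],None,fx=1.35,fy=1.35) for n in("side","top")]))
E
python3 v.py
```

```text
18.425 [ 452.6 -514.   401.7] [-0.1 -0.3  0.3] 85.53916558179873
[-52.8  22.9  46.8  -0.2 110.5  18.7]
[[-0.004  0.316 -0.949]
 [ 0.    -0.949 -0.316]
 [-1.    -0.001  0.003]]
side grip 50 [ 453.3 -234.1] 312.0 320.0
side panel 1238 [ 452.3 -238.8] 13.0 21.0
side cap 210 [435.  210.8] 148.0 162.0
side lid 442 [474.8  12.6] 163.0 170.0
side jar 726 [434.7 304.8] 78.0 87.0
side can 207 [629.2 162.6] 185.0 192.0
side drill 523 [ 649.6 -163.6] 150.0 192.0
top grip 109 [ 455.5 -238.4] 312.0 323.0
top panel 1144 [ 456.7 -240.9] 13.0 22.0
top cap 119 [435.7 206.5] 151.0 164.0
top lid 619 [477.1   9.3] 163.0 173.0
top jar 384 [435.2 300. ] 78.0 88.0
top can 239 [631.2 158.3] 185.0 196.0
top drill 1201 [ 650.3 -170.5] 151.0 198.0
```

View pics/c11.png

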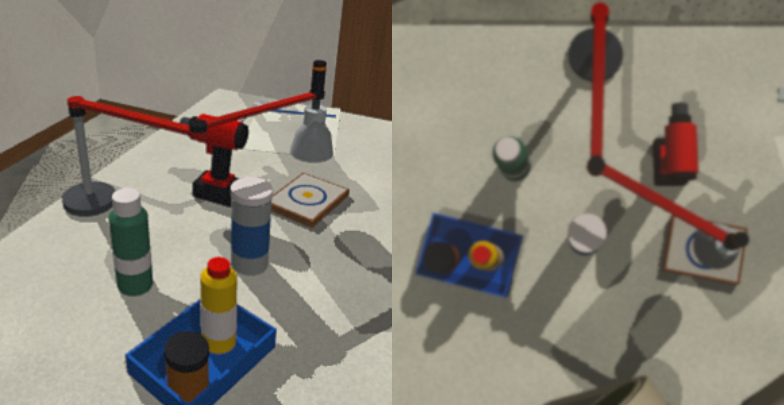

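The reflector is within about 5 mm of the panel centre in both views, the bottle stands in the tray at local (4,−41) mm, and the other objects have not moved. Handing in.

```bash
python3 -c "from bench import r; print(r.hand_in())"
```

```text
the job is handed in; nothing more can be done
None
```

The bottle now stands upright in the free half of the tray, and the lamp reflector hangs over the middle of the panel. I released the lamp, moved the arm clear and handed the job in at about 18.5 s. No verdict was reported.

**Last checks, from both cameras:**

| Check | Measured | Limit |
|---|---|---|
| Lamp grip to panel centre | about 3 mm (top view), 5 mm (side view) | 30 mm |
| Bottle in the tray's frame | about (4, −41) mm | ±45, ±75 mm |
| Can, tin and jar shift | under about 2 mm | 25 mm |

- **Bottle:** the cap's top read about 162–164 mm, close to the 160 mm expected when it stands on the tray floor.
- **Drill:** I did not compare its position with a start value in numbers; it only looks unmoved in the last pictures.
- **Lamp stillness:** I did not measure this directly. I took one last look from each camera after letting go.

**Disagreements:**
- **Cameras:** the two differed by about 5 mm in y, so I used the mean of both.
- **Finger height:** the fingertips appeared about 20 mm higher in the images than the nominal gripper geometry. I set both grasp heights by what the pictures showed.

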